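# Sort the packing bench into its trays

### The job

Sort the row of five loose things that lies in front of the trays, nearest the robot: lay the two sensor modules flat, lens up, one in each bay of the two-bay tray; lay both marker pens side by side, along the length of the tray, in the plain tray with the dark liner; and set the small white carton, same side up as now and its long side along the board's long side, centrally on the plywood board between its corner stops. Leave the tape measure and the glue stick, and the other things farther out on the bench, as they are.

Things in the scene. Friction and masses are not known exactly. Their poses are not given: they have to be found in the camera images.
- module_a: sensor module, dark housing with a round lens on top and a green stub at one end, 24 x 66 x 18 mm, 35 g. Origin at the centre of its underside, y along its length, z up. The housing (24 mm wide, 16 mm high) spans y = -24 to +22 mm; the rest is lower (10 mm to y = -33, 3 mm to y = +33). Lies flat in the row of five in front of the trays (others far to the right, past the tape measure, are not meant).
- module_b: sensor module, grey housing with a round lens on top and a green stub at one end, 24 x 66 x 18 mm, 35 g. Origin at the centre of its underside, y along its length, z up. The housing (24 mm wide, 16 mm high) spans y = -24 to +22 mm; the rest is lower (10 mm to y = -33, 3 mm to y = +33). Lies flat in the row of five in front of the trays (others far to the right, past the tape measure, are not meant).
- marker_a: marker pen with a black body and black cap, 14 x 127 x 14 mm, lying on the worktop in the row of five in front of the trays (similar ones far to the right, beyond the tape measure, are not meant); it does not roll by itself. Origin at the middle of its underside, local y along its length, z up. About 18 g.
- marker_b: marker pen with a white body and red cap, 14 x 127 x 14 mm, lying on the worktop in the row of five in front of the trays (similar ones far to the right, beyond the tape measure, are not meant); it does not roll by itself. Origin at the middle of its underside, local y along its length, z up. About 18 g.
- carton: small white tuck-in carton, closed, 61 mm (local x) x 85 mm (local y) x 44 mm high. Origin at the centre of its underside, z up. About 120 g. Starts flat on the worktop in the row of five in front of the trays (a similar white box far to the left is not meant).
- module_tray: low grey tray with one dividing wall, so that it has two equal bays; fixed to the worktop. Outside 110 mm (local x) x 160 mm (local y) x 14 mm high; walls, divider and floor 3 mm thick. The divider runs along x at y = 0; the bays, 104 mm along x by 75 mm along y, are centred at y = +40 and y = -40 mm. Origin at the centre of its underside, z up.
- pen_tray: low grey tray without a divider, with a dark rubber liner; fixed to the worktop. Outside 120 mm (local x) x 160 mm (local y) x 12 mm high; walls and floor 3 mm thick. Its length is along local y. Origin at the centre of its underside, z up.
- carton_board: small plywood board, 103 mm (local x) x 127 mm (local y), its top 10 mm above its origin, with four L-shaped steel corner stops that stand 16 mm higher than the board; fixed to the worktop. Between the stops there is room for 86 mm along x by 110 mm along y; the middles of all four sides are open. Origin at the centre of its underside, z up.
- tape_measure: yellow tape measure, 36 x 72 x 62 mm, standing on the worktop just right of the row; bystander, to be left alone. Origin at the centre of its underside.
- glue_stick: glue stick standing upright, 24 mm diameter, 88 mm high, left of the trays; bystander, to be left alone. Origin at the centre of its underside.
Things that resemble listed ones, but are neither listed nor needed, are in the scene too. Of the things shaped like the marker_a, the black one is meant.

How it is judged:
By the outcome, as a careful person would: the job done as asked, in the order asked, and still so for the second after the job is handed in, with the robot touching nothing.
It also fails if it takes over 120 s, if anything falls off the work surface, if the arm or the gripper's body presses on something with over 40 N, if the wrist force passes 120 N, or if a joint passes its speed limit or range.

### The arm

A 7-joint arm with a two-finger parallel gripper is mounted at the origin on a cart in front of the work surface, level with it; the furniture and walls round the work are solid. World frame = base frame: x ahead of the robot, y to its left, z up, the work surface at z = 0. Lengths are in m, angles in rad, forces in N, time in s.
With the tool pointing down it reaches from about 0.425 to 0.875 m from the base axis. Payload 4.7 kg.
Tool frame: the origin (TCP) lies on the front face of the gripper's body, between the roots of the fingers; the fingertips stand 73 mm ahead of it and the grasp point (between the pads) lies env.grip_depth ahead of it (env.grip_depth is the distance from the TCP to the grasp point, in m); z points along the fingers, y is the line along which they close (so a half turn about z gives the same grasp; the last joint's range is limited). The gripper opens to 85 mm and grips with 20 to 120 N. Pads are 22 mm wide; open, the fingers measure 114 mm over their backs; the gripper's body (76 mm by 85 mm) begins 54 mm behind the grasp point. The pads swing forward as they close: fully open they stand 13 mm farther back than shut.
Start: joints at [1.161, 0.321, -0.07, 1.45, 0.023, 1.371, -0.057], TCP at [0.267, -0.593, 0.304] pointing down, gripper open.
Joint ranges: [-2.86, 2.86], [-0.3, 2.09], [-1.38, 1.24], [0.06, 2.45], [-1.56, 4.7], [0.09, 2.05], [-2.69, 2.69]. Speed limits (rad/s): [2.57, 2.57, 3.14, 3.14, 3.14, 3.14, 3.14].

### API

Orientations are given as a unit quaternion [x, y, z, w].
In Python, from plant import env gives the robot as it stands.
- The arm moves only by the tool play_rows, never from a script. Its argument "moves" is a list that holds one entry, the list of rows, each a list of 7 numbers: the closure, from -1 (fully open) to 1 (shut), so that 0 is half open, then the shift along the world's x, y, z in units of 50 mm (1.0 is 50 mm), then the turn, a rotation vector about the world's x, y, z in units of 8 degrees (1.0 is 8 degrees). A call has 1 to 5 rows; each row is the pose to reach, as a shift and turn from the pose commanded when the call began; what a row does not reach only later rows make up. A row lasts 1/10 s, in which the tool goes at most 50 mm and 8.59 degrees, less where a joint would pass 70% of its speed; a pose out of reach is approached as far as the arm can. A call with a gripper value outside its range is refused whole. The fingers move at their own pace and stop on an object; "grip_force" is the grip in N (left out, the last holds). Time passes only in rows, so rows that repeat a pose let the fingers close. It gives the time, the measured TCP pose, the force, the opening and the grip force at its end, in the units of the state.
- env.sense(): the state, without advancing time (a new reading comes with each control period).
- env.grab_frame(name): name is "scene" or "side" or "wrist"; returns (picture, depth): 384x512x3 uint8, red, green, blue; 384x512 float32, m along the optical axis (not along the pixel's ray), 0 where there is no reading.
- env.calibration(name): a dict with "camera_matrix" (3x3 intrinsics, pixels), "rvec" (rotation vector, rad) and "tvec" (3), from world to camera coordinates, as OpenCV has them; the wrist camera has in their place "mount" (4x4, takes a point from camera to tool coordinates, whose origin is the TCP and whose axes are the flange's). Camera axes: x right, y down, z forward; pixel columns grow to the right and rows downward; lengths in m; the calibration is good to about 2 mm. A picture is of the moment at which its call begins: read the wrist's pose just before it. calibration takes no time and is no camera call.
- env.hand_in(): hands the job in; it is judged then, once.
The state is a dict: "time_s": time; "q": joint angles; "dq": joint speeds; "tau": joint torques, N m; "position": TCP position; "tcp_rot": TCP orientation; "force": force on the tool from outside, world axes, zero at the start; "ft_torque": the same for the moment, N m; "opening": finger opening in m; "grip_force": force on a finger pad.
Only numpy, scipy, OpenCV 4.12 (cv2) and the standard library are available. Lean on these libraries where they do the work, as an engineer would, in place of code of your own. Each camera call takes 0.05 s, during which the arm holds its last target. There are 200 camera calls.

## Working session

There is one attempt and no reset: what is moved stays moved. The work goes in short steps, Python scripts to look and compute and a tool call to move; the robot and the scene stay as the last step left them, time stands still between calls to the robot, and variables do not carry over. Pictures are saved under pics/ and viewed, at most 16 in all, crops included, and the job is handed in when it is done.

Besides the shell and the picture viewer there is one more tool, called after "Call:" by a JSON object that holds its "op" and its "data", one argument or row to a line. play_rows: Moves the arm, as the interface text tells. Its arguments: {"type":"object","properties":{"moves":{"type":"array","items":{"type":"array","items":{"type":"array","items":{"type":"number"}}}},"grip_force":{"type":"number"}},"required":["moves"]}

```bash
mkdir -p pics; ls
cat > h.py <<'E'
import numpy as np, cv2
from scipy.spatial.transform import Rotation as R
from plant import env
def look(n):
    s=env.sense(); im,d=env.grab_frame(n); c=env.calibration(n); K=np.array(c["camera_matrix"])
    if n=="wrist":
        T=np.eye(4);T[:3,:3]=R.from_quat(s["tcp_rot"]).as_matrix();T[:3,3]=s["position"];T=T@np.array(c["mount"])
    else:
        T=np.eye(4);Rm=cv2.Rodrigues(np.array(c["rvec"],float))[0];T[:3,:3]=Rm.T;T[:3,3]=-Rm.T@np.array(c["tvec"]).ravel()
    return im,d,K,T
def cloud(d,K,T):
    v,u=np.mgrid[:d.shape[0],:d.shape[1]]
    P=np.stack([(u-K[0,2])*d/K[0,0],(v-K[1,2])*d/K[1,1],d],-1)
    W=P@T[:3,:3].T+T[:3,3]; W[d==0]=np.nan; return W
def save(n,im,s=1.5): cv2.imwrite("pics/"+n+".png",cv2.resize(im[...,::-1],None,fx=s,fy=s,interpolation=cv2.INTER_CUBIC))
def ortho(im,W,x0,x1,y0,y1,px=0.001):
    "top view: rows = x decreasing, cols = y decreasing"
    h=int((x1-x0)/px);w=int((y1-y0)/px);o=np.zeros((h,w,3),np.uint8);zb=np.full((h,w),-9.);
    m=np.isfinite(W[...,0]);p=W[m];c=im[m];o_=np.argsort(p[:,2]);p=p[o_];c=c[o_]
    r=((x1-p[:,0])/px).astype(int);q=((y1-p[:,1])/px).astype(int);k=(r>=0)&(r<h)&(q>=0)&(q<w)
    o[r[k],q[k]]=c[k];zb[r[k],q[k]]=p[k,2];return o,zb
E
python3 - <<'E'
from h import *
s=env.sense();print(s,env.grip_depth)
for n in ["scene","side"]:
    im,d,K,T=look(n);save(n,im,1.55);np.savez(n,im=im,d=d,K=K,T=T);print(T.round(3))
E
```

```text
pics
{'time_s': 0.0, 'q': array([ 1.16109853,  0.32181794, -0.07009818,  1.45170891,  0.02258984,
        1.37078104, -0.05693629]), 'dq': array([-3.15914875e-04,  9.53823137e-04, -4.43198796e-04,  5.10058289e-04,
        4.46657684e-05, -2.48391235e-04,  2.03352671e-03]), 'tau': array([ 1.89677479e-06, -4.93572593e+01, -3.81799741e-01, -3.14330971e+01,
        1.31497209e-02,  1.14710361e-02,  4.86680187e-05]), 'position': array([ 0.26709991, -0.59213742,  0.30280972]), 'tcp_rot': array([ 9.77632247e-01,  2.10319424e-01, -2.44266143e-04, -9.32572822e-04]), 'force': array([ 0.48685616, -0.04248836, -0.33916613]), 'ft_torque': array([-0.041705  ,  0.06231428, -0.01331141]), 'grip_force': 0.0, 'opening': 0.08560909129504897} 0.0539
[[ 0.587 -0.625  0.514 -0.166]
 [-0.81  -0.442  0.386 -0.571]
 [-0.014 -0.643 -0.766  1.115]
 [ 0.     0.     0.     1.   ]]
[[-0.988 -0.101  0.114  0.424]
 [-0.152  0.573 -0.806  0.986]
 [ 0.016 -0.814 -0.581  0.762]
 [ 0.     0.     0.     1.   ]]
```

View pics/scene.png

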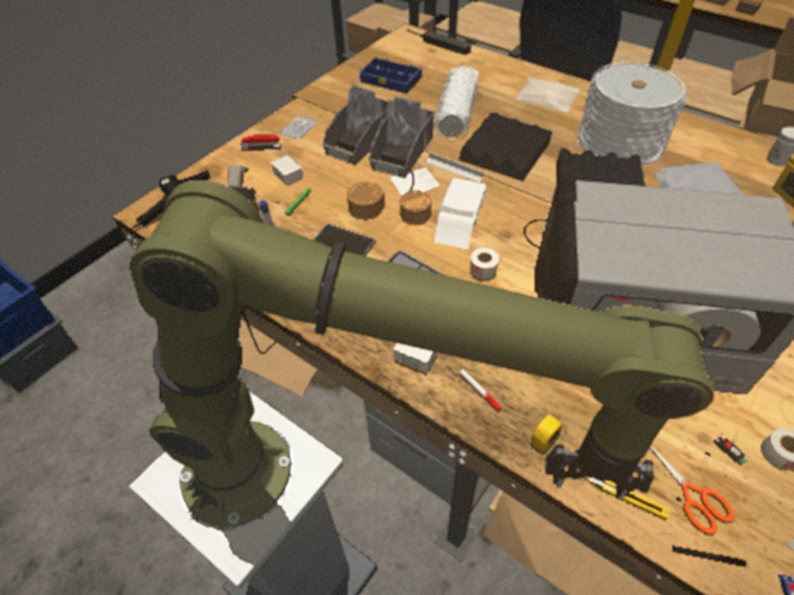

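View pics/side.png

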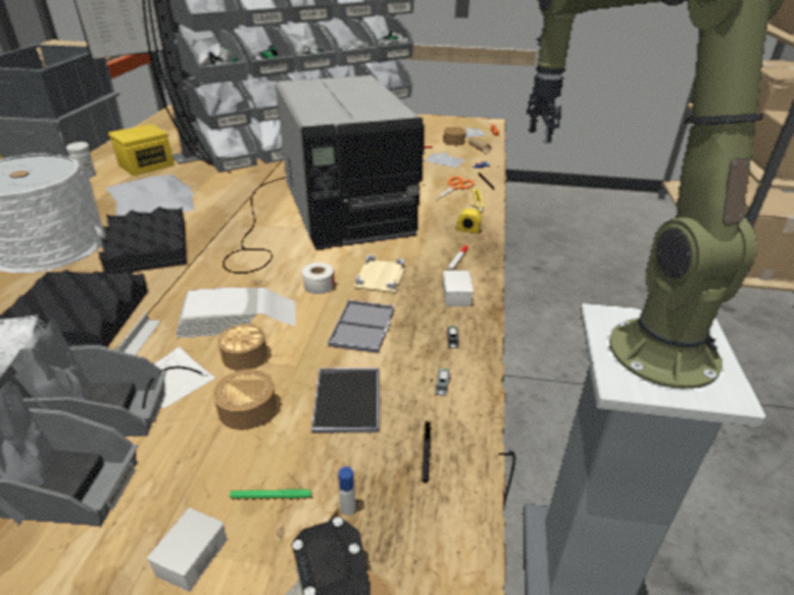

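The side view shows the row. In viewed pixels: black marker (427,452), grey module (442,380), dark module (453,336), white carton (458,288) and white/red marker (459,257). The tape measure is at (470,219). The targets are the pen tray (347,400), module tray (362,326) and board (381,273). The other white box (188,548) is far to the left, so it isn't meant. I'll measure next.

Run:
```python
from h import *
z=np.load("side.npz");W=cloud(z["d"],z["K"],z["T"]);im=z["im"]
for n,u,v in [("mk_a",427,452),("mod_b",442,380),("mod_a",453,336),("carton",458,282),("mk_b",459,257),("tape",470,215),("pentray",347,400),("modtray",362,326),("board",381,273),("glue",347,475)]:
    print(n,W[int(v/1.55),int(u/1.55)].round(3))
o,zb=ortho(im,W,.35,.75,-.3,.4,.001)
o=cv2.dilate(o,np.ones((3,3)));save("ortho",o,1.1)
c=im[140:310,190:330];save("crop",c,3.4)
```

```text
mk_a [0.461 0.353 0.011]
mod_b [0.451 0.181 0.018]
mod_a [0.44  0.037 0.017]
carton [ 0.444 -0.138  0.042]
mk_b [ 0.449 -0.304  0.013]
tape [ 0.433 -0.462  0.059]
pentray [0.623 0.254 0.007]
modtray [0.641 0.028 0.009]
board [ 0.639 -0.188  0.011]
glue [0.568 0.48  0.088]
```

View pics/ortho.png

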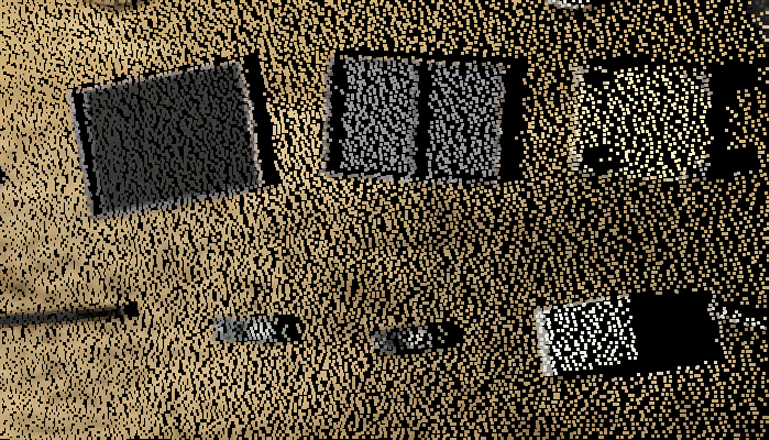

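View pics/crop.png

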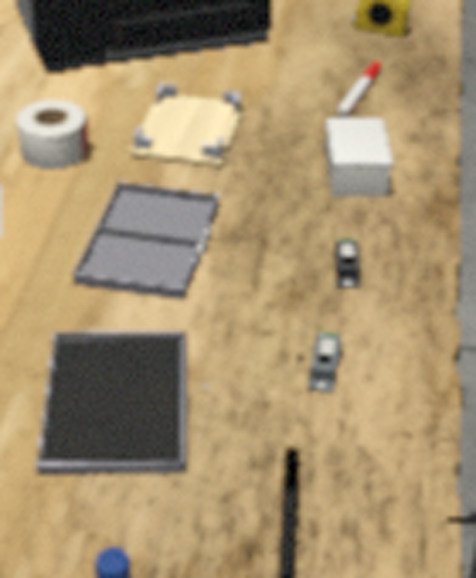

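The crop confirms the row, with viewed crop pixels in brackets: grey module (325,360), dark module (347,262), carton (358,155), red-capped marker (360,88) and black marker (291,510). I'm setting out now.

Call:
{"op": "play_rows", "data": {
  "moves": [
    [[-1,0.7,0.7,0,0,0,0.82],[-1,1.4,1.4,0,0,0,1.64],[-1,2.1,2.1,0,0,0,2.46],[-1,2.8,2.8,0,0,0,3.28],[-1,3.5,3.5,0,0,0,4.1]]
  ]
}}

```text
time_s: 0.6
position: [0.4432, -0.4158, 0.3036]
tcp_rot: [0.877, 0.48, -0.0, -0.0]
force: [0.1, -0.9, -0.2]
opening: 0.0854
grip_force: 0.0
```

Call:
{"op": "play_rows", "data": {
  "moves": [
    [[-1,0.2,0.9,0,0,0,0.82],[-1,0.4,1.8,0,0,0,1.64],[-1,0.6,2.7,0,0,0,2.46],[-1,0.8,3.6,0,0,0,3.28],[-1,1.0,4.5,0,0,0,4.1]]
  ]
}}

```text
time_s: 1.1
position: [0.4922, -0.1906, 0.3036]
tcp_rot: [0.706, 0.708, -0.0, -0.0]
force: [0.8, 0.9, -0.4]
opening: 0.0849
grip_force: 0.0
```

Call:
{"op": "play_rows", "data": {
  "moves": [
    [[-1,0,0.9,0,0,0,0],[-1,0,1.8,0,0,0,0],[-1,0,2.7,0,0,0,0],[-1,0,3.6,0,0,0,0],[-1,0,4.5,0,0,0,0]]
  ]
}}

```text
time_s: 1.6
position: [0.4917, 0.0342, 0.3038]
tcp_rot: [0.708, 0.706, -0.0, 0.0]
force: [0.2, 0.1, 0.3]
opening: 0.0855
grip_force: 0.0
```

Run:
```python
from h import *
s=env.sense();print(s["time_s"],s["q"].round(2),s["position"],R.from_quat(s["tcp_rot"]).as_matrix().round(3))
print(np.array(env.calibration("wrist")["mount"]).round(3),env.calibration("wrist")["camera_matrix"])
im,d,K,T=look("wrist");save("w1",im,1.5);np.savez("w1",im=im,d=d,K=K,T=T)
im,d,K,T=look("scene");np.savez("sc2",im=im,d=d,K=K,T=T)
```

```text
1.6 [ 0.56  0.01 -0.68  1.81  0.01  1.32 -0.13] [0.49171335 0.03423938 0.30376955] [[ 0.002  1.    -0.   ]
 [ 1.    -0.002 -0.001]
 [-0.001 -0.    -1.   ]]
[[-0.001 -0.965 -0.261  0.066]
 [ 1.    -0.001  0.002  0.   ]
 [-0.002 -0.261  0.965 -0.07 ]
 [ 0.     0.     0.     1.   ]] [[308.53457484   0.         258.2626458 ]
 [  0.         308.53457484 190.71441864]
 [  0.           0.           1.        ]]
```

View pics/w1.png

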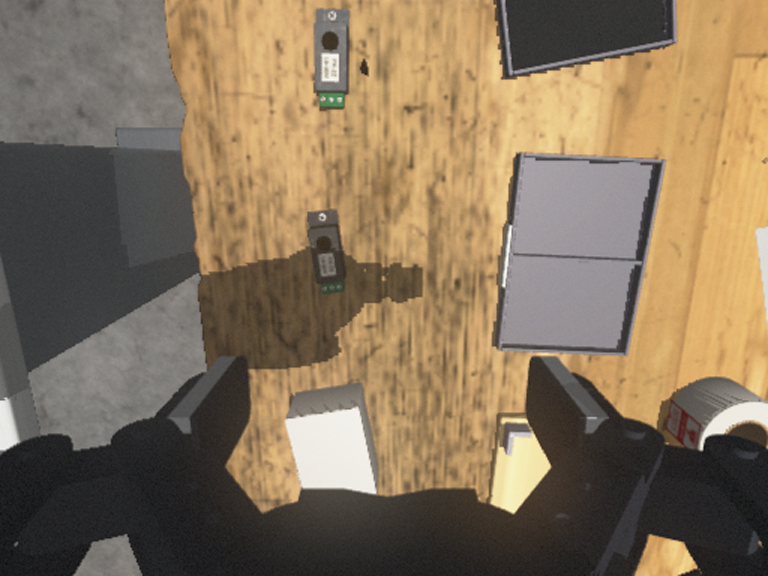

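The wrist view shows the grey module at (332,60) and the dark one at (325,255), both with green stubs toward -y. The module tray's corners are at (519,153), (664,159), (628,354) and (498,348).

```bash
cat >> h.py <<'E'
def ray(K,T,u,v,z):
    r=T[:3,:3]@np.array([(u-K[0,2])/K[0,0],(v-K[1,2])/K[1,1],1]);return T[:3,3]+r*(z-T[2,3])/r[2]
def blobs(W,z0,z1,box,amin=60):
    m=(W[...,2]>z0)&(W[...,2]<z1)&(W[...,0]>box[0])&(W[...,0]<box[1])&(W[...,1]>box[2])&(W[...,1]<box[3])
    n,l,st,c=cv2.connectedComponentsWithStats(m.astype(np.uint8))
    for i in range(1,n):
        if st[i,4]<amin: continue
        p=W[l==i]; (a,b,g)=cv2.minAreaRect((p[:,:2]*1000).astype(np.float32))
        if b[0]>b[1]: b=b[::-1]; g+=90
        # long axis angle from world +x is g+90
        print("c %s mm size %s longaxis %.1f deg  zmed %.4f n%d"%(np.round(a,1),np.round(b,1),(g+90)%180,np.median(p[:,2]),st[i,4]))
E
python3 - <<'E'
from h import *
z=np.load("w1.npz");K=z["K"];T=z["T"];W=cloud(z["d"],K,T)
blobs(W,.012,.03,(.38,.52,-.05,.25))
q=np.array([ray(K,T,u/1.5,v/1.5,.014) for u,v in [(519,153),(664,159),(628,354),(498,348)]]);print(q.round(4),q.mean(0),W[200,300])
e=(q[0]-q[3]+q[1]-q[2]);print(np.degrees(np.arctan2(e[1],e[0])))
print(env.sense()["position"])
E
```

```text
c [453.1 171.3] mm size [22.7 44.8] longaxis 87.3 deg  zmed 0.0156 n1010
c [444.2  28.5] mm size [23.3 45.1] longaxis 97.4 deg  zmed 0.0155 n740
[[ 0.5912  0.1053  0.014 ]
 [ 0.7002  0.1007  0.014 ]
 [ 0.6943 -0.057   0.014 ]
 [ 0.5849 -0.0512  0.014 ]] [0.64264117 0.02443355 0.014     ] [ 0.54527195 -0.01317015  0.00099494]
87.77303598278104
[0.49143914 0.04015332 0.30419191]
```

Call:
{"op": "play_rows", "data": {
  "moves": [
    [[-1,-0.5,-0.15,-0.6,0,0,0.5],[-1,-0.94,-0.23,-1.4,0,0,0.93],[-1,-0.94,-0.23,-2.3,0,0,0.93],[-1,-0.94,-0.23,-3.2,0,0,0.93],[-1,-0.94,-0.23,-4.0,0,0,0.93]]
  ]
}}

```text
time_s: 2.2
position: [0.4444, 0.0203, 0.1021]
tcp_rot: [0.661, 0.751, -0.0, 0.0]
force: [-0.2, -0.3, -0.0]
opening: 0.0853
grip_force: 0.0
```

Call:
{"op": "play_rows", "data": {
  "moves": [
    [[-1,0,0,-0.3,0,0,0],[-1,0,0,-0.45,0,0,0],[-0.5,0,0,-0.56,0,0,0],[0,0,0,-0.56,0,0,0],[0,0,0,-0.56,0,0,0]]
  ]
}}

```text
time_s: 2.7
position: [0.4461, 0.0209, 0.0769]
tcp_rot: [0.661, 0.751, 0.001, 0.001]
force: [-0.1, 0.2, -0.6]
opening: 0.044
grip_force: 0.0
```

Call:
{"op": "play_rows", "data": {
  "moves": [
    [[0.8,0,0,0,0,0,0],[0.8,0,0,0,0,0,0],[0.8,0,0,0,0,0,0],[0.8,0,0,0,0,0,0],[0.8,0,0,0,0,0,0]]
  ],
  "grip_force": 25
}}

```text
time_s: 3.2
position: [0.4461, 0.0209, 0.0769]
tcp_rot: [0.661, 0.751, 0.0, 0.001]
force: [-1.1, -0.3, 6.8]
opening: 0.0234
grip_force: 25.2
```

Call:
{"op": "play_rows", "data": {
  "moves": [
    [[0.8,0,0,0.6,0,0,0],[0.8,0,0,1.4,0,0,1],[0.8,0.5,0,1.6,0,0,2],[0.8,1.0,-0.3,1.6,0,0,3],[0.8,1.6,-0.5,1.6,0,0,4]]
  ]
}}

```text
time_s: 3.7
position: [0.5262, -0.005, 0.157]
tcp_rot: [0.425, 0.905, -0.001, 0.001]
force: [-0.1, 0.3, -0.7]
opening: 0.0232
grip_force: 24.8
```

Call:
{"op": "play_rows", "data": {
  "moves": [
    [[0.8,0.6,-0.1,0,0,0,1],[0.8,1.2,-0.2,0,0,0,2],[0.8,1.8,-0.23,0,0,0,3],[0.8,2.3,-0.23,0,0,0,4],[0.8,2.5,-0.23,0,0,0,5]]
  ]
}}

```text
time_s: 4.2
position: [0.6522, -0.0159, 0.1555]
tcp_rot: [0.091, 0.996, 0.001, 0.0]
force: [0.0, -0.0, 0.7]
opening: 0.0232
grip_force: 24.8
```

Call:
{"op": "play_rows", "data": {
  "moves": [
    [[0.8,0,0,0,0,0,1.05],[0.8,0,0,0,0,0,1.05],[0.8,0,0,0,0,0,1.05]]
  ]
}}

```text
time_s: 4.5
position: [0.65, -0.0156, 0.1556]
tcp_rot: [0.022, 1.0, 0.0, -0.0]
force: [0.1, -0.2, 0.6]
opening: 0.023
grip_force: 24.8
```

Run:
```python
from h import *
s=env.sense();print(s["q"].round(2),s["position"],R.from_quat(s["tcp_rot"]).as_matrix().round(3)[:,:2].T)
im,d,K,T=look("wrist");save("w2",im,1.5);np.savez("w2",im=im,d=d,K=K,T=T)
W=cloud(d,K,T);print(env.sense()["position"])
```

```text
[ 0.57  0.55 -0.79  1.59  0.42  1.17  1.22] [ 0.64996295 -0.01560039  0.15563885] [[-0.999  0.043  0.001]
 [ 0.043  0.999  0.   ]]
[ 0.64993691 -0.0156589   0.15580899]
```

View pics/w2.png

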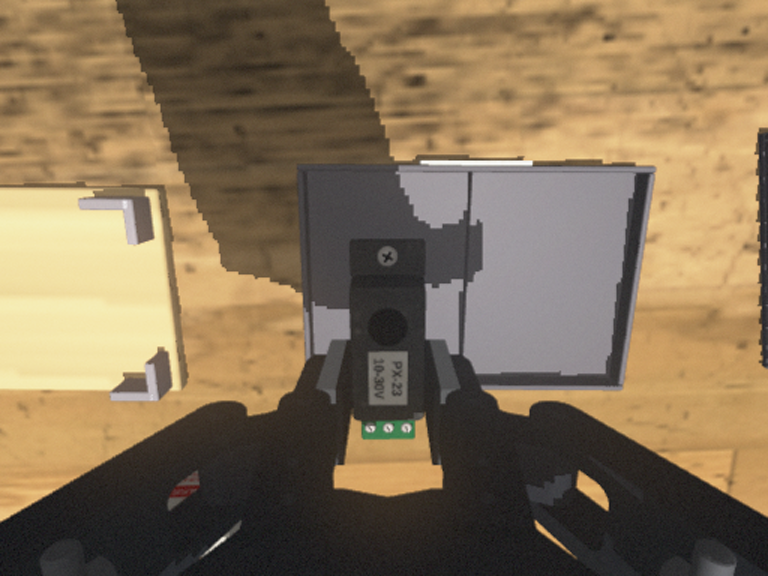

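The wrist view shows the dark module held over the -y bay, at pixel (388,330). The tray's corners are at (299,167), (655,167) and (622,388).

Run:
```python
from h import *
z=np.load("w2.npz");K=z["K"];T=z["T"];W=cloud(z["d"],K,T)
q=np.array([ray(K,T,u/1.5,v/1.5,.014) for u,v in [(299,167),(655,167),(622,388)]]);print(q.round(4),(q[0]+q[2])/2)
e=q[1]-q[0];print(np.degrees(np.arctan2(e[1],e[0])))
for u,v in [(387,245),(388,395),(388,412),(388,430)]: print(W[int(v/1.5),int(u/1.5)].round(4))
```

```text
[[ 0.5857 -0.052   0.014 ]
 [ 0.5925  0.1053  0.014 ]
 [ 0.7002  0.1003  0.014 ]] [0.64290626 0.02415768 0.014     ]
87.49075163774867
[ 0.61   -0.0141  0.0816]
[ 0.6554 -0.0161  0.094 ]
[ 0.6614 -0.0164  0.0935]
[ 0.6698 -0.0167  0.0905]
```

Call:
{"op": "play_rows", "data": {
  "moves": [
    [[0.8,0,0,-0.6,0,0,0],[0.8,0,0,-1.1,0,0,0],[0.8,0,0,-1.4,0,0,0],[0.8,0,0,-1.49,0,0,0],[0.8,0,0,-1.49,0,0,0]]
  ]
}}

```text
time_s: 5.05
position: [0.6502, -0.0155, 0.0816]
tcp_rot: [0.02, 1.0, -0.0, -0.0]
force: [-0.3, 0.9, 0.4]
opening: 0.0231
grip_force: 24.8
```

Call:
{"op": "play_rows", "data": {
  "moves": [
    [[0.2,0,0,0,0,0,0],[0.2,0,0,0,0,0,0],[0.2,0,0,0,0,0,0],[0.2,0,0,0.5,0,0,0],[0.2,0,0,1.3,0,0,0]]
  ]
}}

```text
time_s: 5.55
position: [0.6486, -0.0159, 0.1447]
tcp_rot: [0.02, 1.0, 0.0, -0.003]
force: [1.0, -0.8, 1.1]
opening: 0.0346
grip_force: 0.0
```

Call:
{"op": "play_rows", "data": {
  "moves": [
    [[-1,-0.4,0.5,0.6,0,0,-1],[-1,-0.9,1.0,0.8,0,0,-2],[-1,-1.5,1.6,0.8,0,0,-3],[-1,-2.1,2.2,0.8,0,0,-4],[-1,-2.7,2.8,0.8,0,0,-5]]
  ]
}}

```text
time_s: 6.05
position: [0.5142, 0.1257, 0.187]
tcp_rot: [0.363, 0.932, 0.0, 0.001]
force: [-0.7, -0.3, 0.2]
opening: 0.0854
grip_force: 0.0
```

Call:
{"op": "play_rows", "data": {
  "moves": [
    [[-1,-0.6,0.5,0,0,0,-1],[-1,-1.2,0.9,0,0,0,-2],[-1,-1.24,0.94,0,0,0,-3],[-1,-1.24,0.94,0,0,0,-4],[-1,-1.24,0.94,0,0,0,-5]]
  ]
}}

```text
time_s: 6.55
position: [0.4531, 0.172, 0.1871]
tcp_rot: [0.66, 0.752, 0.0, 0.001]
force: [1.0, -0.3, -0.2]
opening: 0.0855
grip_force: 0.0
```

Call:
{"op": "play_rows", "data": {
  "moves": [
    [[-1,0,0,0,0,0,-1],[-1,0,0,0,0,0,-1.3],[-1,0,0,0,0,0,-1.3]]
  ]
}}

```text
time_s: 6.85
position: [0.4534, 0.1717, 0.1869]
tcp_rot: [0.723, 0.691, 0.0, 0.0]
force: [0.3, -1.0, -0.4]
opening: 0.0852
grip_force: 0.0
```

Run:
```python
from h import *
s=env.sense();print(s["q"].round(2),s["position"],R.from_quat(s["tcp_rot"]).as_matrix().round(3)[:,:2].T)
im,d,K,T=look("wrist");save("w3",im,1.);np.savez("w3",im=im,d=d,K=K,T=T)
W=cloud(d,K,T);blobs(W,.012,.03,(.4,.53,.10,.3));blobs(W,.008,.03,(.4,.53,.24,.5))
im,d,K,T=look("side");np.savez("side2",im=im,d=d,K=K,T=T);save("s2",im[130:330,170:350],3)
```

```text
[ 0.33  0.12 -0.78  1.97  0.1   1.09 -0.54] [0.45335369 0.17173763 0.18688369] [[ 0.046  0.999 -0.   ]
 [ 0.999 -0.046  0.001]]
c [468.4 292.9] mm size [10.6 14. ] longaxis 91.9 deg  zmed 0.0130 n226
c [451.9 171.8] mm size [22.4 44.8] longaxis 87.9 deg  zmed 0.0156 n1486
c [468.2 298.4] mm size [13.7 26.5] longaxis 93.3 deg  zmed 0.0124 n716
```

View pics/s2.png

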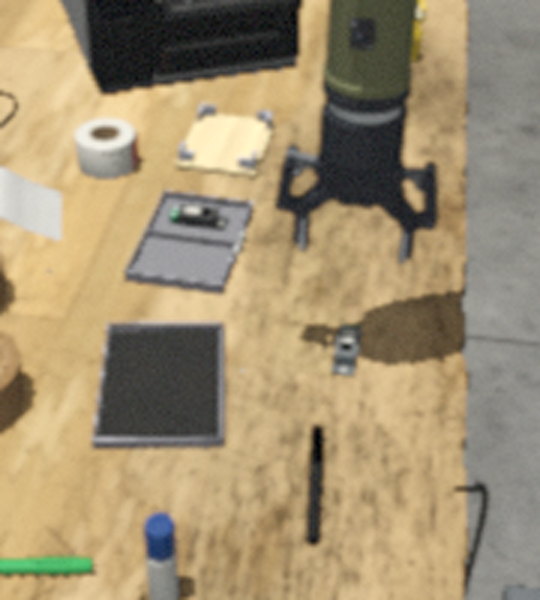

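The dark module lies in the -y bay at (198,215), lens up. I'm grasping the grey one next.

Call:
{"op": "play_rows", "data": {
  "moves": [
    [[-1,-0.03,0,-0.8,0,0,0],[-1,-0.03,0,-1.6,0,0,0],[-0.5,-0.03,0,-2.1,0,0,0],[0,-0.03,0,-2.23,0,0,0],[0,-0.03,0,-2.23,0,0,0]]
  ]
}}

```text
time_s: 7.45
position: [0.4514, 0.1716, 0.0745]
tcp_rot: [0.723, 0.691, -0.001, -0.001]
force: [-0.1, -0.4, 0.4]
opening: 0.0442
grip_force: 0.0
```

Call:
{"op": "play_rows", "data": {
  "moves": [
    [[0.8,0,0,0,0,0,0],[0.8,0,0,0,0,0,0],[0.8,0,0,0,0,0,0],[0.8,0,0,0,0,0,0]]
  ],
  "grip_force": 25
}}

```text
time_s: 7.85
position: [0.4531, 0.1719, 0.0766]
tcp_rot: [0.723, 0.69, 0.001, 0.001]
force: [-0.4, 0.2, 6.6]
opening: 0.0231
grip_force: 26.1
```

Call:
{"op": "play_rows", "data": {
  "moves": [
    [[0.8,0,0,0.6,0,0,0],[0.8,0,0,1.4,0,0,1],[0.8,0.5,-0.2,1.6,0,0,2],[0.8,1.1,-0.5,1.6,0,0,3],[0.8,1.7,-0.9,1.6,0,0,4]]
  ]
}}

```text
time_s: 8.35
position: [0.5381, 0.1267, 0.1565]
tcp_rot: [0.502, 0.865, 0.001, 0.001]
force: [1.0, -0.1, -0.4]
opening: 0.0233
grip_force: 25.3
```

Call:
{"op": "play_rows", "data": {
  "moves": [
    [[0.8,0.5,-0.3,0,0,0,1],[0.8,1.0,-0.6,0,0,0,2],[0.8,1.5,-0.9,0,0,0,3],[0.8,2.0,-1.2,0,0,0,4],[0.8,2.12,-1.26,0,0,0,5]]
  ]
}}

```text
time_s: 8.85
position: [0.6454, 0.0597, 0.1549]
tcp_rot: [0.179, 0.984, -0.0, 0.001]
force: [-0.2, -0.2, -1.1]
opening: 0.0234
grip_force: 25.3
```

Call:
{"op": "play_rows", "data": {
  "moves": [
    [[0.8,0,0,0,0,0,1],[0.8,0,0,0,0,0,2],[0.8,0,0,0,0,0,2.3],[0.8,0,0,0,0,0,2.3]]
  ]
}}

```text
time_s: 9.25
position: [0.6428, 0.0631, 0.155]
tcp_rot: [0.02, 1.0, 0.0, -0.0]
force: [0.5, 0.4, -0.6]
opening: 0.0233
grip_force: 25.3
```

Run:
```python
from h import *
s=env.sense();print(s["q"].round(2),s["position"],R.from_quat(s["tcp_rot"]).as_matrix().round(3)[:,:2].T)
im,d,K,T=look("wrist");save("w4",im,1.5);np.savez("w4",im=im,d=d,K=K,T=T)
```

```text
[ 0.53  0.59 -0.9   1.6   0.49  1.19  1.06] [0.64277529 0.06310579 0.15504175] [[-0.999  0.04   0.   ]
 [ 0.04   0.999  0.   ]]
```

View pics/w4.png

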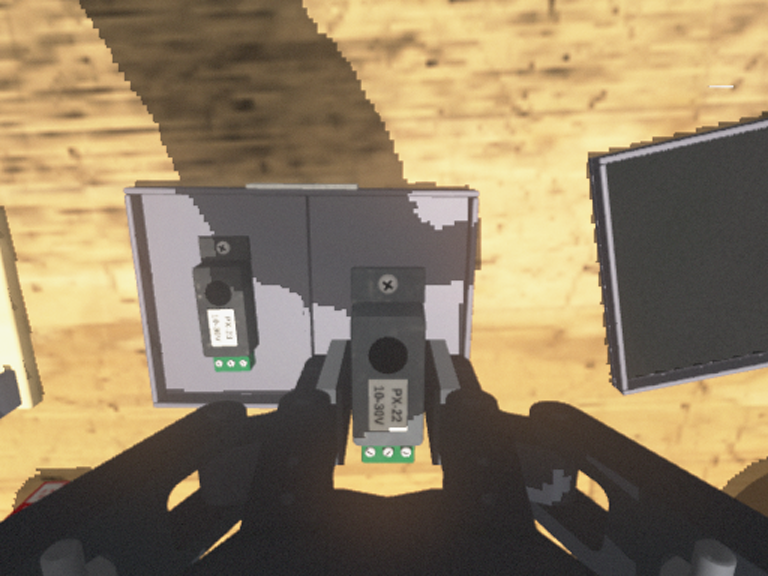

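The dark module sits well inside its bay at (225,300). The grey one is held over the other bay, so I'll place it and go to the black marker.

Call:
{"op": "play_rows", "data": {
  "moves": [
    [[0.8,0,0,-0.6,0,0,0],[0.8,0,0,-1.1,0,0,0],[0.8,0,0,-1.4,0,0,0],[0.8,0,0,-1.49,0,0,0],[0.8,0,0,-1.49,0,0,0]]
  ]
}}

```text
time_s: 9.8
position: [0.6428, 0.0636, 0.0808]
tcp_rot: [0.02, 1.0, -0.0, -0.0]
force: [0.6, 0.2, -0.4]
opening: 0.0232
grip_force: 25.3
```

Call:
{"op": "play_rows", "data": {
  "moves": [
    [[0.2,0,0,0,0,0,0],[0.2,0,0,0,0,0,0],[0.2,0,0,0,0,0,0],[0.2,0,0,0.5,0,0,0],[0.2,0,0,1.3,0,0,0]]
  ]
}}

```text
time_s: 10.3
position: [0.6411, 0.0628, 0.1436]
tcp_rot: [0.02, 1.0, -0.0, -0.003]
force: [0.4, 0.1, 0.7]
opening: 0.0338
grip_force: 0.0
```

Call:
{"op": "play_rows", "data": {
  "moves": [
    [[-1,-0.4,0.5,0.7,0,0,-1],[-1,-0.9,1.2,1.2,0,0,-2],[-1,-1.4,2.0,1.2,0,0,-3],[-1,-1.9,2.8,1.2,0,0,-4],[-1,-2.4,3.6,1.2,0,0,-5]]
  ]
}}

```text
time_s: 10.8
position: [0.5218, 0.2449, 0.2062]
tcp_rot: [0.364, 0.932, 0.0, 0.001]
force: [-0.1, 0.6, 0.4]
opening: 0.0854
grip_force: 0.0
```

Call:
{"op": "play_rows", "data": {
  "moves": [
    [[-1,-0.5,0.7,0,0,0,-1],[-1,-1.0,1.4,0,0,0,-2],[-1,-1.18,1.74,0,0,0,-3],[-1,-1.18,1.74,0,0,0,-4],[-1,-1.18,1.74,0,0,0,-5]]
  ]
}}

```text
time_s: 11.3
position: [0.4629, 0.3318, 0.2059]
tcp_rot: [0.659, 0.752, 0.0, 0.0]
force: [0.5, -0.3, -0.8]
opening: 0.0853
grip_force: 0.0
```

Call:
{"op": "play_rows", "data": {
  "moves": [
    [[-1,0,0,0,0,0,-0.5],[-1,0,0,0,0,0,-0.5]]
  ]
}}

```text
time_s: 11.5
position: [0.4636, 0.3308, 0.2058]
tcp_rot: [0.684, 0.73, 0.0, 0.0]
force: [0.0, -0.5, -0.5]
opening: 0.0859
grip_force: 0.0
```

Run:
```python
from h import *
s=env.sense();print(s["q"].round(2),s["position"],R.from_quat(s["tcp_rot"]).as_matrix().round(3)[:,:2].T)
im,d,K,T=look("wrist");save("w5",im,1.5);np.savez("w5",im=im,d=d,K=K,T=T)
W=cloud(d,K,T);blobs(W,.006,.03,(.4,.53,.22,.5))
```

```text
[ 0.02  0.32 -0.8   1.76  0.25  1.17 -0.79] [0.46363779 0.33078111 0.20579303] [[-0.065  0.998 -0.   ]
 [ 0.998  0.065  0.001]]
c [464.4 348.8] mm size [ 13.6 126.2] longaxis 94.1 deg  zmed 0.0122 n2165
```

View pics/w5.png

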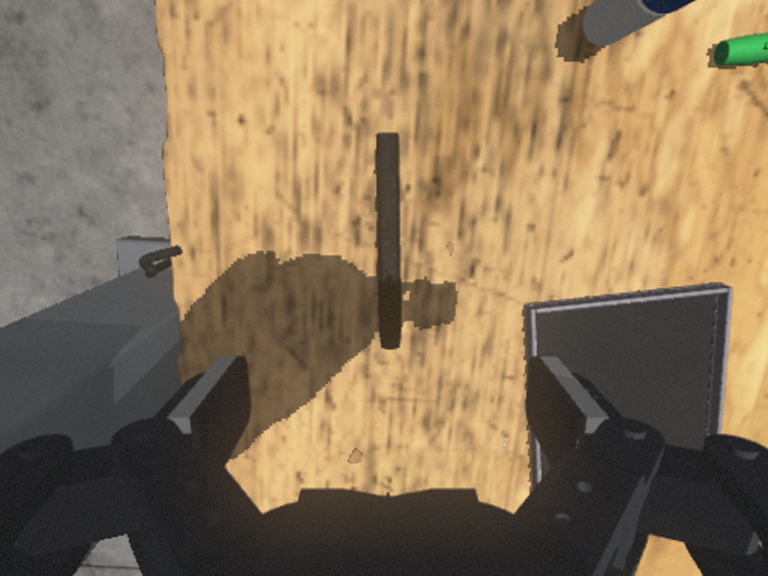

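The view shows the black marker at (388,240), with the pen tray's +y edge from (526,304) to (731,288). I'll work out the tray pose from w4 and w5 and grasp the pen.

Run:
```python
from h import *
P=[]
for f,pts in [("w5",[(526,304),(731,288)]),("w4",[(592,157),(622,392)])]:
    z=np.load(f+".npz");P+=[ray(z["K"],z["T"],u/1.5,v/1.5,.012) for u,v in pts]
P=np.array(P);print(P.round(4),P.mean(0)); e=P[0]+P[1]-P[2]-P[3];print(np.degrees(np.arctan2(e[1],e[0])),np.linalg.norm(e[:2])/2)
```

```text
[[0.5482 0.3196 0.012 ]
 [0.6679 0.3372 0.012 ]
 [0.5797 0.1562 0.012 ]
 [0.6957 0.1801 0.012 ]] [0.62287091 0.24829911 0.012     ]
100.48756269302443 0.16301826937458538
```

Call:
{"op": "play_rows", "data": {
  "moves": [
    [[-1,0.01,0.36,-0.6,0,0,0.05],[-1,0.01,0.36,-1.4,0,0,0.05],[-0.5,0.01,0.36,-2.2,0,0,0.05],[0,0.01,0.36,-2.56,0,0,0.05],[0.3,0.01,0.36,-2.56,0,0,0.05]]
  ]
}}

```text
time_s: 12.05
position: [0.4629, 0.3472, 0.075]
tcp_rot: [0.681, 0.732, -0.003, -0.001]
force: [-0.3, 0.6, 0.8]
opening: 0.044
grip_force: 0.0
```

Call:
{"op": "play_rows", "data": {
  "moves": [
    [[0.9,0,0,0,0,0,0],[0.9,0,0,0,0,0,0],[0.9,0,0,0,0,0,0],[0.9,0,0,0,0,0,0]]
  ],
  "grip_force": 25
}}

```text
time_s: 12.45
position: [0.4655, 0.3495, 0.0797]
tcp_rot: [0.681, 0.732, 0.002, 0.001]
force: [-0.5, 0.4, 6.3]
opening: 0.013
grip_force: 28.8
```

Call:
{"op": "play_rows", "data": {
  "moves": [
    [[0.9,0,0,0.6,0,0,0],[0.9,0.3,-0.1,1.2,0,0,0.3],[0.9,1.0,-0.5,1.5,0,0,0.66],[0.9,1.7,-0.9,1.5,0,0,0.66],[0.9,2.4,-1.4,1.5,0,0,0.66]]
  ]
}}

```text
time_s: 12.95
position: [0.5858, 0.2786, 0.1545]
tcp_rot: [0.646, 0.763, 0.001, 0.001]
force: [1.0, 0.3, 0.4]
opening: 0.0133
grip_force: 28.0
```

Call:
{"op": "play_rows", "data": {
  "moves": [
    [[0.9,0.7,-0.4,0,0,0,0],[0.9,1.1,-0.56,0,0,0,0],[0.9,1.1,-0.56,0,0,0,0],[0.9,1.1,-0.56,0,0,0,0]]
  ]
}}

```text
time_s: 13.35
position: [0.6392, 0.2505, 0.1527]
tcp_rot: [0.647, 0.762, 0.0, -0.0]
force: [-0.9, 0.5, 0.7]
opening: 0.0132
grip_force: 28.0
```

Run:
```python
from h import *
s=env.sense();print(s["q"].round(2),s["position"],R.from_quat(s["tcp_rot"]).as_matrix().round(3)[:,:2].T,s["opening"])
z=np.load("w4.npz");W=cloud(z["d"],z["K"],z["T"]);print("w4 liner z",np.nanmedian(W[140:220,430:500,2]),"table",np.nanmedian(W[20:60,300:450,2]))
im,d,K,T=look("wrist");save("w6",im,1.5);np.savez("w6",im=im,d=d,K=K,T=T)
```

```text
[ 0.09  0.6  -0.7   1.5   0.4   1.19 -0.51] [0.6391822  0.25052884 0.15265519] [[-0.163  0.987  0.001]
 [ 0.987  0.163 -0.   ]] 0.013210176981796148
w4 liner z 0.0030222168493420354 table -0.000548727105855018
```

View pics/w6.png

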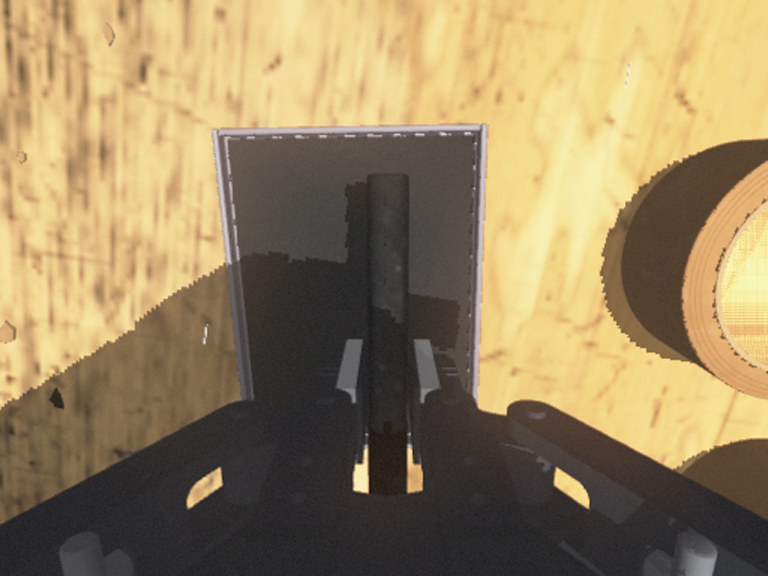

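Run:
```python
from h import *
z=np.load("w6.npz");K=z["K"];T=z["T"];W=cloud(z["d"],K,T)
a,b=[ray(K,T,u/1.5,v/1.5,.012) for u,v in [(213,130),(488,125)]];e=b-a;e/=np.linalg.norm(e);n=np.array([-e[1],e[0],0])
print(a,b,np.linalg.norm(a-b),np.degrees(np.arctan2(n[1],n[0])),"centre",(a+b)/2-.08*n, "liner",np.nanmedian(W[100:160,170:235,2]))
c=(a+b)/2-.08*n
for u,v in [(388,180),(388,300)]:
    p=W[int(v/1.5),int(u/1.5)];print(p.round(4),"local",((p-c)@e).round(4),((p-c)@n).round(4))
p=np.array(env.sense()["position"]);print("tcp local",(p-c)@e,(p-c)@n)
```

```text
[0.55295295 0.31609986 0.012     ] [0.66951244 0.33733817 0.012     ] 0.11847860994582915 100.32657907685228 centre [0.62557338 0.24801486 0.012     ] liner 0.0028477695183283525
[0.6299 0.3103 0.085 ] local 0.0154 0.0605
[0.6357 0.2746 0.0853] local 0.0147 0.0244
tcp local 0.013202945983866843 0.0011157407102794646
```

Call:
{"op": "play_rows", "data": {
  "moves": [
    [[0.9,0.07,0.01,-0.5,0,0,0.08],[0.9,0.07,0.01,-1.0,0,0,0.08],[0.9,0.07,0.01,-1.3,0,0,0.08],[0.9,0.07,0.01,-1.39,0,0,0.08],[0.9,0.07,0.01,-1.39,0,0,0.08]]
  ]
}}

```text
time_s: 13.9
position: [0.6417, 0.2521, 0.0835]
tcp_rot: [0.642, 0.767, -0.0, -0.0]
force: [-0.1, 1.2, -0.2]
opening: 0.0129
grip_force: 28.3
```

Call:
{"op": "play_rows", "data": {
  "moves": [
    [[0.45,0,0,0,0,0,0],[0.45,0,0,0,0,0,0],[0.45,0,0,0,0,0,0],[0.45,0,0,0.5,0,0,0],[0.45,0,0,1.3,0,0,0]]
  ]
}}

```text
time_s: 14.4
position: [0.6412, 0.2499, 0.1456]
tcp_rot: [0.642, 0.766, -0.003, -0.001]
force: [0.8, 0.5, 0.2]
opening: 0.0231
grip_force: 0.0
```

Call:
{"op": "play_rows", "data": {
  "moves": [
    [[-1,-0.1,-0.5,0.7,0,0,0],[-1,-0.2,-1.3,1.0,0,0,0],[-1,-0.3,-2.2,1.0,0,0,0],[-1,-0.5,-3.1,1.0,0,0,0],[-1,-0.8,-4.0,1.0,0,0,0]]
  ]
}}

```text
time_s: 14.9
position: [0.6028, 0.0491, 0.1984]
tcp_rot: [0.643, 0.766, 0.0, 0.001]
force: [1.4, -0.5, -0.2]
opening: 0.0855
grip_force: 0.0
```

Call:
{"op": "play_rows", "data": {
  "moves": [
    [[-1,-0.3,-0.9,0,0,0,0],[-1,-0.6,-1.8,0,0,0,0],[-1,-0.9,-2.7,0,0,0,0],[-1,-1.2,-3.6,0,0,0,0],[-1,-1.5,-4.5,0,0,0,0]]
  ]
}}

```text
time_s: 15.4
position: [0.527, -0.1758, 0.1984]
tcp_rot: [0.642, 0.766, 0.0, 0.001]
force: [1.3, 0.3, 0.4]
opening: 0.0853
grip_force: 0.0
```

Call:
{"op": "play_rows", "data": {
  "moves": [
    [[-1,-0.3,-0.9,0,0,0,0],[-1,-0.6,-1.8,0,0,0,0],[-1,-0.9,-2.4,0,0,0,0],[-1,-1.3,-3.1,0,0,0,0],[-1,-1.3,-3.1,0,0,0,0]]
  ]
}}

```text
time_s: 15.9
position: [0.4587, -0.3357, 0.1978]
tcp_rot: [0.646, 0.763, -0.002, 0.0]
force: [-1.0, -0.5, -0.2]
opening: 0.0852
grip_force: 0.0
```

Run:
```python
from h import *
s=env.sense();print(s["q"].round(2),s["position"],R.from_quat(s["tcp_rot"]).as_matrix().round(3)[:,:2].T)
im,d,K,T=look("wrist");save("w7",im,1.5);np.savez("w7",im=im,d=d,K=K,T=T)
W=cloud(d,K,T);blobs(W,.005,.025,(.35,.56,-.4,-.15));blobs(W,.035,.055,(.35,.56,-.4,-.0))
```

```text
[ 1.06  0.27 -0.55  1.77  0.16  1.14  0.63] [ 0.4586635  -0.33570157  0.19781794] [[-0.165  0.986 -0.003]
 [ 0.986  0.165 -0.003]]
c [ 453.3 -307.6] mm size [ 14.1 126.1] longaxis 74.8 deg  zmed 0.0122 n2367
```

View pics/w7.png

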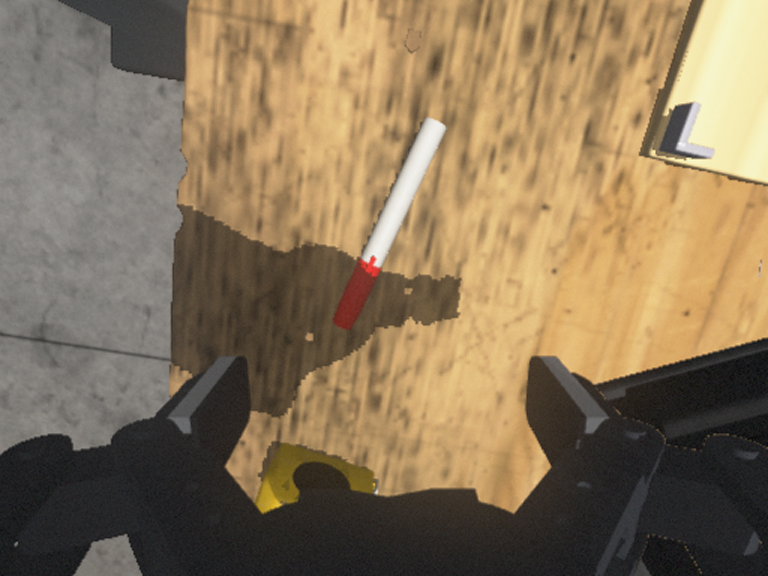

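The white marker with the red cap is at (390,225), and the tape measure at (320,480) is well clear. I'm grasping the marker.

Call:
{"op": "play_rows", "data": {
  "moves": [
    [[-1,-0.11,0.4,0,0,0,-1.04],[-1,-0.11,0.56,-0.4,0,0,-2.08],[-1,-0.11,0.56,-0.9,0,0,-3.09],[-1,-0.11,0.56,-1.5,0,0,-3.09],[-0.5,-0.11,0.56,-2.1,0,0,-3.09]]
  ]
}}

```text
time_s: 16.45
position: [0.4584, -0.2996, 0.0927]
tcp_rot: [0.791, 0.612, 0.0, 0.001]
force: [-0.6, -0.2, -0.7]
opening: 0.073
grip_force: 0.0
```

Call:
{"op": "play_rows", "data": {
  "moves": [
    [[0,0,0,-0.28,0,0,0],[0.3,0,0,-0.28,0,0,0],[0.3,0,0,-0.28,0,0,0]]
  ]
}}

```text
time_s: 16.75
position: [0.4582, -0.3008, 0.0799]
tcp_rot: [0.791, 0.611, 0.0, 0.001]
force: [0.1, 0.2, 1.2]
opening: 0.0303
grip_force: 0.0
```

Call:
{"op": "play_rows", "data": {
  "moves": [
    [[0.9,0,0,0,0,0,0],[0.9,0,0,0,0,0,0],[0.9,0,0,0,0,0,0],[0.9,0,0,0,0,0,0]]
  ],
  "grip_force": 25
}}

```text
time_s: 17.15
position: [0.4585, -0.3016, 0.0807]
tcp_rot: [0.792, 0.611, 0.0, 0.002]
force: [0.3, 1.2, 6.5]
opening: 0.0128
grip_force: 26.7
```

Call:
{"op": "play_rows", "data": {
  "moves": [
    [[0.9,0,0,0.6,0,0,0],[0.9,0.1,0.3,1.4,0,0,0.5],[0.9,0.4,1.0,1.6,0,0,1.3],[0.9,0.7,1.8,1.6,0,0,2.2],[0.9,1.0,2.7,1.6,0,0,3.18]]
  ]
}}

```text
time_s: 17.65
position: [0.5079, -0.166, 0.1602]
tcp_rot: [0.637, 0.771, -0.0, 0.001]
force: [0.7, 1.0, 0.5]
opening: 0.0128
grip_force: 26.0
```

Call:
{"op": "play_rows", "data": {
  "moves": [
    [[0.9,0.3,0.9,0,0,0,0],[0.9,0.6,1.8,0,0,0,0],[0.9,0.9,2.7,0,0,0,0],[0.9,1.2,3.6,0,0,0,0],[0.9,1.4,4.5,0,0,0,0]]
  ]
}}

```text
time_s: 18.15
position: [0.5781, 0.0604, 0.1594]
tcp_rot: [0.638, 0.77, 0.0, 0.001]
force: [0.1, -0.8, 0.1]
opening: 0.0135
grip_force: 26.0
```

Call:
{"op": "play_rows", "data": {
  "moves": [
    [[0.9,0.2,0.9,0,0,0,0],[0.9,0.4,1.8,0,0,0,0],[0.9,0.5,2.7,0,0,0,0],[0.9,0.54,3.5,0,0,0,0],[0.9,0.54,3.86,0,0,0,0]]
  ]
}}

```text
time_s: 18.65
position: [0.6031, 0.2573, 0.1594]
tcp_rot: [0.636, 0.772, 0.001, -0.001]
force: [-0.7, -0.4, 0.6]
opening: 0.0133
grip_force: 26.0
```

Call:
{"op": "play_rows", "data": {
  "moves": [
    [[0.9,0,0,0,0,0,0],[0.9,0,0,0,0,0,0]]
  ]
}}

```text
time_s: 18.85
position: [0.6043, 0.2513, 0.1588]
tcp_rot: [0.638, 0.77, -0.0, 0.0]
force: [1.1, -1.0, -0.7]
opening: 0.013
grip_force: 26.0
```

Run:
```python
from h import *
s=env.sense();print(s["q"].round(2),s["position"],R.from_quat(s["tcp_rot"]).as_matrix().round(3)[:,:2].T,s["opening"])
im,d,K,T=look("wrist");save("w8",im,1.5);np.savez("w8",im=im,d=d,K=K,T=T)
W=cloud(d,K,T);blobs(W,.06,.1,(.5,.7,.24,.4));blobs(W,.0125,.03,(.5,.7,.2,.4))
```

```text
[ 0.12  0.54 -0.75  1.58  0.39  1.17 -0.52] [0.6043358  0.25132919 0.15883937] [[-0.187  0.982 -0.001]
 [ 0.982  0.187 -0.   ]] 0.013024208803279064
c [602.7 273.1] mm size [26.  66.7] longaxis 91.5 deg  zmed 0.0903 n4008
c [586.9 254.9] mm size [1.1 5.7] longaxis 10.0 deg  zmed 0.0963 n80
c [620.7 261.3] mm size [1.3 5.9] longaxis 11.8 deg  zmed 0.0961 n82
c [641.3 261. ] mm size [ 13.  106.8] longaxis 100.7 deg  zmed 0.0154 n2100
```

View pics/w8.png

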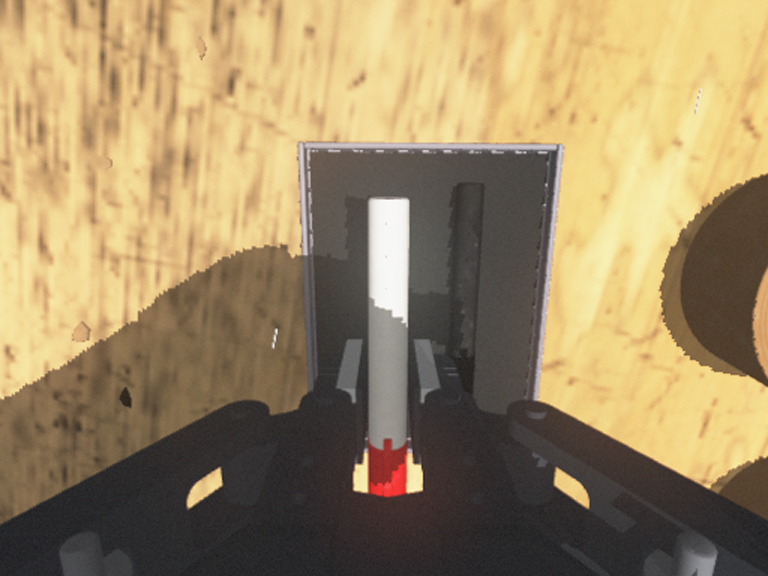

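Both pens are in the tray area: the black one lies at (465,270) and the white one is held at (388,320), parallel to it. I'll set it down and go to the carton.

Call:
{"op": "play_rows", "data": {
  "moves": [
    [[0.9,0,0,-0.6,0,0,0],[0.9,0,0,-1.1,0,0,0],[0.9,0,0,-1.4,0,0,0],[0.9,0,0,-1.49,0,0,0],[0.9,0,0,-1.49,0,0,0]]
  ]
}}

```text
time_s: 19.4
position: [0.6048, 0.2502, 0.0847]
tcp_rot: [0.639, 0.77, -0.001, 0.0]
force: [0.5, -0.9, -0.0]
opening: 0.0131
grip_force: 26.0
```

Call:
{"op": "play_rows", "data": {
  "moves": [
    [[0.45,0,0,0,0,0,0],[0.45,0,0,0,0,0,0],[0.45,0,0,0,0,0,0],[0.45,0,0,0.5,0,0,0],[0.45,0,0,1.3,0,0,0]]
  ]
}}

```text
time_s: 19.9
position: [0.6027, 0.2509, 0.1474]
tcp_rot: [0.638, 0.77, -0.002, -0.001]
force: [1.0, -0.5, 0.5]
opening: 0.0234
grip_force: 0.0
```

Call:
{"op": "play_rows", "data": {
  "moves": [
    [[-1,-0.2,-0.5,0.7,0,0,0],[-1,-0.4,-1.2,1.3,0,0,0],[-1,-0.6,-2.1,1.5,0,0,0],[-1,-0.9,-3.0,1.5,0,0,0],[-1,-1.2,-3.9,1.5,0,0,0]]
  ]
}}

```text
time_s: 20.4
position: [0.5439, 0.0555, 0.2253]
tcp_rot: [0.637, 0.77, 0.0, 0.001]
force: [0.2, -1.3, -0.2]
opening: 0.0857
grip_force: 0.0
```

Call:
{"op": "play_rows", "data": {
  "moves": [
    [[-1,-0.3,-0.9,0,0,0,0],[-1,-0.6,-1.8,0,0,0,0],[-1,-0.9,-2.7,0,0,0,0],[-1,-1.2,-3.6,0,0,0,0],[-1,-1.5,-4.5,0,0,0,0]]
  ]
}}

```text
time_s: 20.9
position: [0.4685, -0.1696, 0.225]
tcp_rot: [0.638, 0.77, -0.0, 0.001]
force: [1.2, -0.0, 0.1]
opening: 0.0856
grip_force: 0.0
```

Call:
{"op": "play_rows", "data": {
  "moves": [
    [[-1,-0.2,-0.4,0,0,0,0],[-1,-0.2,-0.4,0,0,0,0],[-1,-0.2,-0.4,0,0,0,0]]
  ]
}}

```text
time_s: 21.2
position: [0.4594, -0.1878, 0.2247]
tcp_rot: [0.638, 0.77, 0.0, 0.0]
force: [1.2, 1.0, 0.6]
opening: 0.0853
grip_force: 0.0
```

Run:
```python
from h import *
s=env.sense();print(s["q"].round(2),s["position"],R.from_quat(s["tcp_rot"]).as_matrix().round(3)[:,:2].T,s["opening"])
im,d,K,T=look("wrist");save("w9",im,1.5);np.savez("w9",im=im,d=d,K=K,T=T)
W=cloud(d,K,T);blobs(W,.037,.055,(.35,.56,-.3,.0));blobs(W,.02,.05,(.56,.75,-.3,.0),8);blobs(W,.006,.016,(.56,.75,-.3,-.07))
```

```text
[ 0.93  0.09 -0.61  1.91  0.05  1.16  0.48] [ 0.45936184 -0.18780452  0.22466138] [[-0.186  0.983  0.   ]
 [ 0.983  0.186  0.001]] 0.08529678787398616
c [ 446.1 -135. ] mm size [61.  85.1] longaxis 99.6 deg  zmed 0.0446 n8362
c [630.1 -16.7] mm size [ 6.4 11.2] longaxis 115.4 deg  zmed 0.0206 n71
c [ 604.3 -134.5] mm size [20.7 23.4] longaxis 86.9 deg  zmed 0.0253 n326
c [ 674.1 -129. ] mm size [4.7 7.1] longaxis 176.7 deg  zmed 0.0251 n62
c [ 685.3 -146. ] mm size [2.  8.9] longaxis 94.8 deg  zmed 0.0222 n34
c [ 592.5 -223.9] mm size [ 5.8 10.9] longaxis 88.4 deg  zmed 0.0247 n88
c [ 679.4 -238.1] mm size [16.6 29.3] longaxis 48.6 deg  zmed 0.0251 n304
c [ 640.2 -184.6] mm size [104.3 126.9] longaxis 86.9 deg  zmed 0.0098 n12084
```

View pics/w9.png

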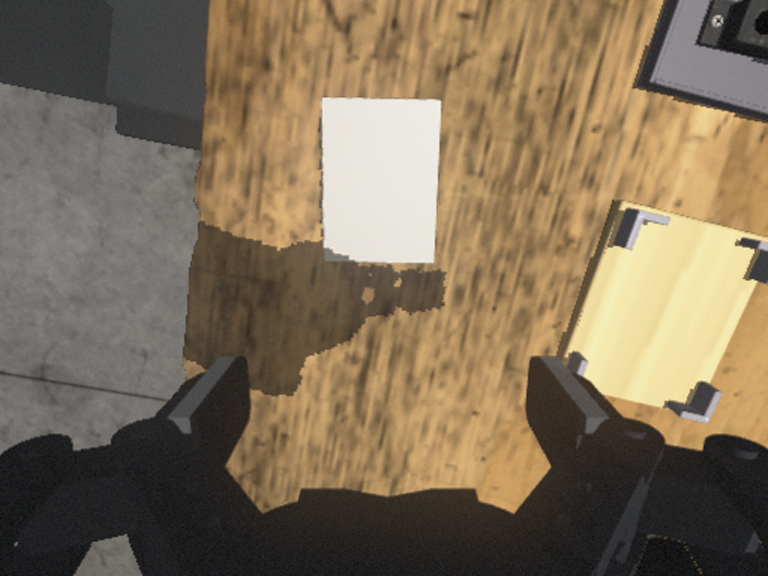

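The carton is at (380,180) and the board's centre is near (660,310). Both were measured cleanly, so I'm grasping the carton.

Call:
{"op": "play_rows", "data": {
  "moves": [
    [[-1,-0.2,0.8,0,0,0,-0.14],[-1,-0.27,1.06,-0.5,0,0,-0.14],[-1,-0.27,1.06,-1.2,0,0,-0.14],[-1,-0.27,1.06,-1.8,0,0,-0.14],[-1,-0.27,1.06,-2.3,0,0,-0.14]]
  ]
}}

```text
time_s: 21.75
position: [0.446, -0.1327, 0.1082]
tcp_rot: [0.644, 0.765, 0.0, -0.0]
force: [-0.3, -0.7, 0.6]
opening: 0.0851
grip_force: 0.0
```

Call:
{"op": "play_rows", "data": {
  "moves": [
    [[-1,0,0,-0.3,0,0,0],[-1,0,0,-0.5,0,0,0],[-1,0,0,-0.5,0,0,0]]
  ]
}}

```text
time_s: 22.05
position: [0.4456, -0.1335, 0.0836]
tcp_rot: [0.644, 0.765, 0.0, -0.001]
force: [-0.3, 0.3, 0.4]
opening: 0.0853
grip_force: 0.0
```

Call:
{"op": "play_rows", "data": {
  "moves": [
    [[-0.2,0,0,0,0,0,0],[-0.2,0,0,0,0,0,0],[-0.2,0,0,0,0,0,0],[-0.2,0,0,0,0,0,0]]
  ],
  "grip_force": 25
}}

```text
time_s: 22.45
position: [0.4467, -0.1351, 0.0855]
tcp_rot: [0.645, 0.764, 0.0, 0.001]
force: [0.1, 0.4, 6.1]
opening: 0.0595
grip_force: 28.9
```

Call:
{"op": "play_rows", "data": {
  "moves": [
    [[-0.2,0,0,0.3,0,0,0],[-0.2,0,0,0.8,0,0,0],[-0.2,0,0,1.4,0,0,0],[-0.2,0,0,1.4,0,0,0]]
  ]
}}

```text
time_s: 22.85
position: [0.448, -0.1358, 0.158]
tcp_rot: [0.645, 0.764, 0.001, 0.004]
force: [0.2, -1.0, -1.0]
opening: 0.0598
grip_force: 28.2
```

Call:
{"op": "play_rows", "data": {
  "moves": [
    [[-0.2,0.5,-0.1,0,0,0,-0.3],[-0.2,1.2,-0.3,0,0,0,-0.7],[-0.2,1.9,-0.5,0,0,0,-1.1],[-0.2,2.6,-0.7,0,0,0,-1.59],[-0.2,3.2,-0.9,0,0,0,-1.59]]
  ]
}}

```text
time_s: 23.35
position: [0.6068, -0.1805, 0.153]
tcp_rot: [0.726, 0.687, -0.0, -0.0]
force: [-0.1, -0.7, -0.2]
opening: 0.0593
grip_force: 28.1
```

Call:
{"op": "play_rows", "data": {
  "moves": [
    [[-0.2,0.5,-0.09,0,0,0,0],[-0.2,0.67,-0.09,0,0,0,0],[-0.2,0.67,-0.09,0,0,0,0],[-0.2,0.67,-0.09,0,0,0,0]]
  ]
}}

```text
time_s: 23.75
position: [0.6381, -0.1839, 0.1536]
tcp_rot: [0.726, 0.688, -0.001, -0.001]
force: [-0.5, 0.2, -0.1]
opening: 0.0597
grip_force: 28.1
```

Run:
```python
from h import *
s=env.sense();print(s["q"].round(2),s["position"],R.from_quat(s["tcp_rot"]).as_matrix().round(3)[:,:2].T,s["opening"])
im,d,K,T=look("wrist");save("w10",im,1.5);np.savez("w10",im=im,d=d,K=K,T=T)
W=cloud(d,K,T);blobs(W,.1,.13,(.5,.75,-.3,.0))
```

```text
[ 0.67  0.52 -0.58  1.56  0.3   1.15 -0.02] [ 0.63810095 -0.18392901  0.15363709] [[ 0.053  0.999  0.   ]
 [ 0.999 -0.053 -0.002]] 0.059675161731522534
c [ 639.  -176.2] mm size [70.7 87.1] longaxis 177.3 deg  zmed 0.1127 n26986
c [ 590.3 -174.4] mm size [1.4 7.7] longaxis 179.3 deg  zmed 0.1290 n75
c [ 688.  -179.7] mm size [1.3 8.7] longaxis 176.6 deg  zmed 0.1289 n73
```

View pics/w10.png

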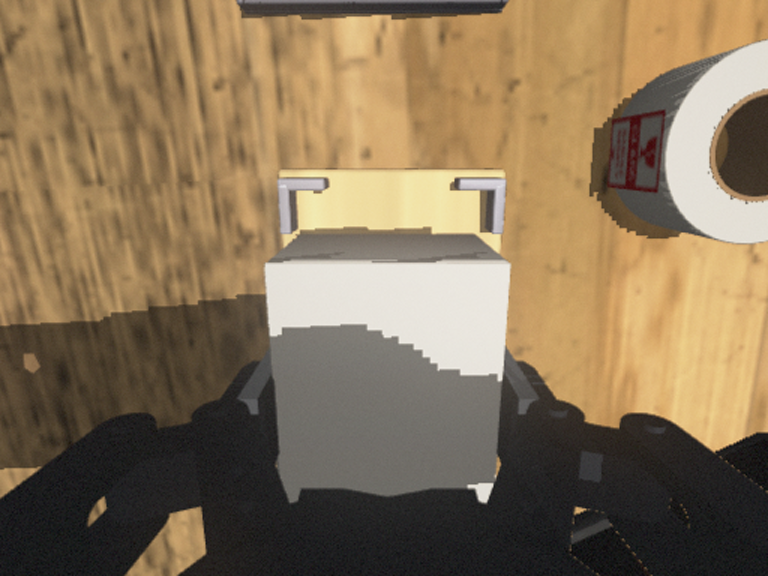

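The carton is held level and aligned with the board, with the stops at (303,205) and (480,205). I'm lowering it.

Call:
{"op": "play_rows", "data": {
  "moves": [
    [[-0.2,0.03,-0.01,-0.4,0,0,0],[-0.2,0.03,-0.01,-0.8,0,0,0],[-0.2,0.03,-0.01,-1.05,0,0,0],[-0.2,0.03,-0.01,-1.16,0,0,0],[-0.2,0.03,-0.01,-1.16,0,0,0]]
  ]
}}

```text
time_s: 24.3
position: [0.6403, -0.185, 0.0966]
tcp_rot: [0.726, 0.688, -0.0, -0.0]
force: [0.6, -0.2, -1.4]
opening: 0.0597
grip_force: 28.2
```

Call:
{"op": "play_rows", "data": {
  "moves": [
    [[-0.5,0,0,0,0,0,0],[-0.7,0,0,0,0,0,0],[-0.9,0,0,0,0,0,0],[-0.9,0,0,0,0,0,0],[-0.9,0,0,0,0,0,0]]
  ]
}}

```text
time_s: 24.8
position: [0.6409, -0.185, 0.0966]
tcp_rot: [0.726, 0.688, 0.0, 0.0]
force: [-0.8, 0.2, -0.1]
opening: 0.0813
grip_force: 0.0
```

Call:
{"op": "play_rows", "data": {
  "moves": [
    [[-0.9,0,0,0.4,0,0,0],[-0.9,0,0,1.0,0,0,0],[-0.9,0,0,1.7,0,0,0],[-0.9,0,0,2.5,0,0,0],[-0.9,0,0,3.3,0,0,0]]
  ]
}}

```text
time_s: 25.3
position: [0.6405, -0.1849, 0.2628]
tcp_rot: [0.726, 0.688, -0.0, -0.0]
force: [1.1, 0.4, -0.0]
opening: 0.0809
grip_force: 0.0
```

Call:
{"op": "play_rows", "data": {
  "moves": [
    [[-0.9,0,-0.6,0.3,0,0,0],[-0.9,-0.4,-1.2,0.3,0,0,0],[-0.9,-0.9,-1.8,0.3,0,0,0],[-0.9,-1.4,-2.3,0.3,0,0,0],[-0.9,-1.4,-2.3,0.3,0,0,0]]
  ]
}}

```text
time_s: 25.8
position: [0.5666, -0.3067, 0.2762]
tcp_rot: [0.729, 0.684, -0.002, 0.0]
force: [-0.0, -0.9, -0.1]
opening: 0.0812
grip_force: 0.0
```

Run:
```python
from h import *
s=env.sense();print(s["time_s"],s["position"])
im,d,K,T=look("wrist");np.savez("w11",im=im,d=d,K=K,T=T)
W=cloud(d,K,T);print("carton");blobs(W,.045,.065,(.5,.75,-.3,-.05))
print("board");blobs(W,.005,.016,(.56,.75,-.3,-.07))
im,d,K,T=look("side");np.savez("side3",im=im,d=d,K=K,T=T);save("s3",im[130:330,170:350],3)
```

```text
25.8 [ 0.56662038 -0.30667514  0.2762029 ]
carton
c [ 641.2 -192.9] mm size [61.7 69.1] longaxis 86.9 deg  zmed 0.0547 n6173
c [ 735.8 -296.2] mm size [ 2.  19.1] longaxis 23.8 deg  zmed 0.0559 n155
board
c [ 640.1 -196.8] mm size [102.4 102.8] longaxis 87.0 deg  zmed 0.0095 n3767
c [ 689.3 -186. ] mm size [ 5.7 72.9] longaxis 87.1 deg  zmed 0.0096 n368
```

View pics/s3.png

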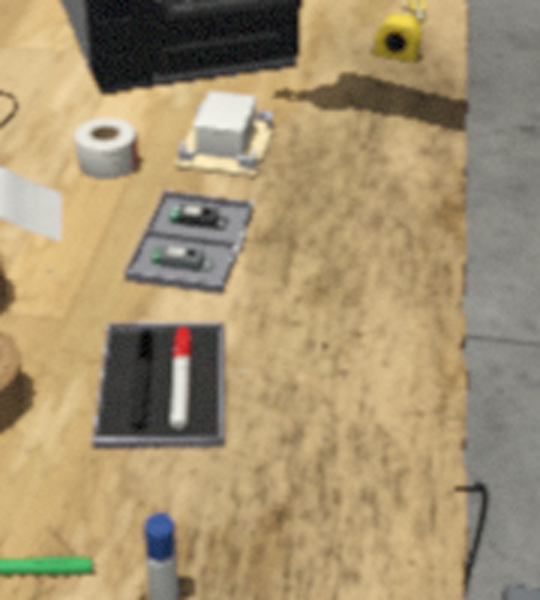

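The side view shows everything in place: modules in their bays at (198,215) and (180,258), pens side by side at (143,380) and (181,378), and the carton on the board at (226,122). The gripper is clear, so I'm handing in.

```bash
python3 -c "
from plant import env
print(env.hand_in())"
```

```text
the job is handed in; nothing more can be done
None
```

I handed the job in at about 26 s. Both modules lie lens up, one in each bay. The two pens lie side by side along the lined tray, and the carton is centred on the board. I left the tape measure and glue stick alone, but hand-in returned no verdict.

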